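# Cap the open push-fit water port beside the sink

### The job

Cap the open water port by the sink: take the orange stop plug out of its green holder, push it straight down into the blue-collared push-fit port until it clicks in and stays down, then, still holding it, tug it upwards with about 10 newtons to prove that it is locked. Let go and leave it locked in the port. Be gentle with the rubber-mounted port (never press or pull on it with more than about 20 newtons) and leave the soap bottle, the cup, the tub and the capped neighbour port alone.

Things in the scene. Friction and masses are not known exactly. Their poses are not given: they have to be found in the camera images.
- plug: Orange rigid plastic stop plug, 101 mm tall, about 60 g, loose, upright in the holder. Origin: centre of its lower tip; z runs up its axis to the head. From the tip: a cone of 14 mm diameter widening to 22 mm over 8 mm, a 22 mm land to 12 mm, a 15 mm locking groove to 21 mm, a 22 mm shank to 54 mm, a 34 mm flange to 59 mm, then the square head.
- plug_head (a point): Middle of the plug's square grip head, 80 mm above the plug's tip: 24 x 24 mm, sides along the plug's x and y axes, 42 mm tall, standing on the flange's top. Axes as the plug.
- plug_flange (a point): Centre of the underside of the plug's flange, 54 mm above the plug's tip. Axes as the plug.
- holder: Green plastic block 70 x 70 x 56 mm, fixed, with a 25 mm upright hole through its centre; the plug hangs in it with its flange lying on the block's top. Origin: centre of the underside.
- fitting: Grey plastic foot 90 x 80 x 22 mm, fixed on the counter, that carries the open port in its middle (white sleeve about 40 mm in diameter with a blue collar at the top, standing 81 mm above the counter). Origin: centre of the underside.
- port_mouth (a point): Centre of the open port's mouth, level with the collar's flat rim, 81 mm above the counter; z points up, out of the bore, which is upright, 24.4 mm in diameter, with a short funnel at the mouth. Two sprung jaws inside, at a depth that cannot be seen (19 to 33 mm, never the same), are spread by the plug's cone and snap into its groove, so the locked flange stands 2 to 18 mm above the rim.
- port (a joint): Vertical give of the port on its rubber mount, m: 0 at rest, negative pressed down, positive pulled up; a spring of 8 N per mm, with stops at -6 and +6 mm. The mouth, the jaws and the valve move with it.
- capped: Neighbour fitting of the same size, fixed and already capped with a grey plug, 137 mm tall in all. Leave alone. Origin: centre of the underside.
- soap: Green soap bottle, 60 mm in diameter, 150 mm tall, loose. Leave alone. Origin: centre of the underside.
- cup: Clear plastic cup, 68 mm in diameter, 85 mm tall, loose. Leave alone. Origin: centre of the underside.
- tub: Red bowl-shaped tub, 100 mm in diameter, 50 mm tall, loose. Leave alone. Origin: centre of the underside.
- valve (a joint): Spring valve in the port, below the jaws, m: 0 free, negative as the plug's tip presses it down. It pushes the plug back out with 4 N, rising to 11 N at its stop at -8 mm. The click comes at about -6 mm, where a locked plug stays; one that has not clicked springs back to -4 mm or less. The push needed is 8 to 17 N, at the cone and up to the click; a steady 20 N meets the stop.
Things that resemble listed ones, but are neither listed nor needed, are in the scene too. What is meant by the plug is not pink, and is the smaller of those in its own colour.

How it is judged (in metres and radians):
On the way, in this order (a step that is already met when the one before it is completed fails the run):
1. the plug is pushed into the port and clicked in: the valve pressed down at least 4.8 mm, the plug upright in the bore, the port not yet pulled up (value of joint valve below -0.0048 m and z of plug_flange in the frame of port_mouth below 0.0195 m and horizontal distance between plug_flange and port_mouth below 0.004 m and angle between plug's own z axis and vertical below 0.1 rad and value of joint port below 0.0002 m), for 0.1 s.
2. the plug, still locked, is tugged up until the port rises at least 0.75 mm on its mount (6 N), by the plug and not by the port itself (value of joint valve below -0.0048 m and z of plug_flange in the frame of port_mouth below 0.0195 m and value of joint port above 0.00075 m and contact force between the fingers and plug above 1 N and contact force between the fingers and fitting below 0.5 N), for 0.1 s.
At the end, for the whole second after the job is handed in: The plug stands upright (within 0.1 rad) in the blue-collared port, locked: it keeps the inner valve pressed down at least 4.8 mm, its flange is within 19.5 mm above the rim and centred within 4 mm, at rest and released (value of joint valve below -0.0048 m and z of plug_flange in the frame of port_mouth below 0.0195 m and horizontal distance between plug_flange and port_mouth below 0.004 m and angle between plug's own z axis and vertical below 0.1 rad and linear speed of plug below 0.02 m/s); the robot touches nothing.
It fails at once if the port is pressed down more than 3.8 mm on its mount (30 N) (value of joint port below -0.0038 m).
It fails at once if the port is pulled up more than 3.1 mm on its mount (25 N) (value of joint port above 0.0031 m).
It fails at once if the soap, cup or tub is moved more than 20 mm (distance of any of soap, cup, tub from where it was at the start of the episode above 0.02 m).
It fails at once if the capped neighbour port is struck (contact force between any of the arm, the fingers and capped above 3 N).
It also fails if it takes over 72 s, if anything falls off the work surface, if the arm or the gripper's body presses on something with over 40 N, if the wrist force passes 120 N, or if a joint passes its speed limit or range.

### The arm

A 6-joint arm with a two-finger parallel gripper is mounted at the origin on the work surface. World frame = base frame: x ahead of the robot, y to its left, z up, the work surface at z = 0. Lengths are in mm, angles in degrees, forces in N, time in s.
With the tool pointing down it reaches from about 350 to 850 mm from the base axis. Payload 8.1 kg.
Tool frame: the origin (TCP) lies midway between the tips of the shut fingers; the grasp point (between the pads) lies 19 mm behind it; z points along the fingers, y is the line along which they close (so a half turn about z gives the same grasp; the last joint's range is limited). The gripper opens to 85 mm and grips with 20 to 120 N. Pads are 22 mm wide; open, the fingers measure 114 mm over their backs; the gripper's body (76 mm by 85 mm) begins 54 mm behind the grasp point. The pads swing forward as they close: fully open they stand 13 mm farther back than shut.
Start: joints at [59.507, 7.471, 85.268, -0, 87.261, -4.893], TCP at [259.229, 541.115, 231.292] pointing down, gripper open.
Joint ranges: [-169.43, 169.43], [-51.17, 129.36], [1.28, 143.12], [-76.62, 256.62], [0, 156.53], [-152.29, 152.29]. Speed limits (degrees/s): [136.94, 136.94, 159.86, 180, 180, 180].

### API

Orientations are given as [roll, pitch, yaw] about the fixed x, y, z axes, in that order (R = Rz(yaw) Ry(pitch) Rx(roll)).
In Python, from bench import sense, snapshot, camera_params, hand_in, masks_of, pinpoint gives the robot as it stands.
- The arm moves only by the tool step_arm, never from a script. Its argument "targets" is a list of rows, each an object with "angular": the turn, a rotation vector about the tool's x, y, z scaled (see below), a list of three; "dp": the shift along the tool's x, y, z scaled (see below), a list of three; "fingers": the closure, from 0 (fully open) to 1 (shut). A call has exactly 8 rows; each row is the pose to reach, as a shift and turn from the pose commanded when the call began, along the tool's axes at that moment, turning the shorter way round; what a row does not reach only later rows make up. The controller multiplies each number of a shift by 0.2 m and each number of a turn by 180 degrees. A row lasts 1/8 s, in which the tool goes at most 62.5 mm and 10.7 degrees, less where a joint would pass 70% of its speed; a pose out of reach is approached as far as the arm can. A call with a number of a shift or a turn outside -1 to 1 is refused whole. A call with a gripper value outside its range is refused whole. The fingers move at their own pace and stop on an object; "newtons" is the grip in N (left out, the last holds). Time passes only in rows, so rows that repeat a pose let the fingers close, or fill a call up. It gives the time, the measured TCP pose, the force, the opening and the grip force at its end, in the units of the state.
- sense(): the state, without advancing time (a new reading comes with each control period).
- snapshot(name): name is "side" or "top"; returns the picture (420x560x3 uint8, blue, green, red); there is no depth.
- camera_params(name): a dict with "vfov" (degrees; the focal length in pixels is half the picture's height over the tangent of half this angle, whatever the lens; pixels are square), "cx", "cy" (the principal point, pixels), "D" ([k1, k2, p1, p2, k3] as OpenCV has them; the pictures are not rectified), "R" (3x3) and "t" (3): a world point X has camera coordinates R X + t. Camera axes: x right, y down, z forward; pixel columns grow to the right and rows downward; lengths in mm; the calibration is good to about 2 mm. A picture is of the moment at which its call begins. camera_params takes no time and is no camera call.
- hand_in(): hands the job in; it is judged then, once.
Trained networks look in the newest picture that a camera, given by its name, has taken for a name from the list of things; names that differ only in an ending like _2 or _b are one class to them, and where a whole thing is asked for, a point or a joint stands for the part that bears it (a point fixed in the world has none). Each returns a list of dicts, best first, with "conf" (0 to 1); they miss things now and then, are a little off and sometimes report something else, mostly with a low value. They report only what shows in the picture. A call takes as long as a camera call. They do not tell look-alikes from the thing itself.
- masks_of(camera, label): "pixels" (420x560 bool, what is visible of it) and "at" ([column, row] in pixels, amid what is visible of it).
- pinpoint(camera, label): "at" ([column, row] in pixels: a listed point, or the origin of a listed thing).
The state is a dict: "time": time; "joint_pos": joint angles; "qd": joint speeds; "joint_efforts": joint torques, N m; "tool_pos": TCP position; "tcp_rot": TCP orientation; "ft_force": force on the tool from outside, world axes, zero at the start; "wrist_torque": the same for the moment, N m; "finger_gap": finger opening in mm; "grip_force": force on a finger pad.
Only numpy, scipy, OpenCV 4.12 (cv2) and the standard library are available. Lean on these libraries where they do the work, as an engineer would, in place of code of your own. Each camera call takes 0.05 s, during which the arm holds its last target. There are 200 camera calls.

## Working session

There is one attempt and no reset: what is moved stays moved. The work goes in short steps, Python scripts to look and compute and a tool call to move; the robot and the scene stay as the last step left them, time stands still between calls to the robot, and variables do not carry over. Pictures are saved under pics/ and viewed, at most 10 in all, crops included, and the job is handed in when it is done.

Besides the shell and the picture viewer there is one more tool, called after "Call:" as name(argument=value, ...) on one line, values as JSON. step_arm: Moves the arm, as the interface text tells. Its arguments: {"type":"object","properties":{"targets":{"type":"array","items":{"type":"object","properties":{"angular":{"type":"array","items":{"type":"number","minimum":-1,"maximum":1}},"dp":{"type":"array","items":{"type":"number","minimum":-1,"maximum":1}},"fingers":{"type":"number"}}}},"newtons":{"type":"number"}},"required":["targets"]}

```bash
mkdir -p pics; cat > h.py <<'E'
import numpy as np, cv2
from bench import *
def cam(n):
    p=camera_params(n); f=210/np.tan(np.radians(p["vfov"]/2))
    K=np.array([[f,0,p["cx"]],[0,f,p["cy"]],[0,0,1.]]); return K,np.array(p["D"],float),np.array(p["R"],float),np.array(p["t"],float)
def ray(n,uv):
    K,D,R,t=cam(n); x=cv2.undistortPoints(np.array([[uv]],float),K,D)[0,0]
    return -R.T@t, R.T@np.array([x[0],x[1],1])
def atz(n,uv,z):
    c,d=ray(n,uv); return c+d*(z-c[2])/d[2]
def tri(a,b):  # uv in side, uv in top
    A=np.zeros((3,3));B=np.zeros(3)
    L=[]
    for n,uv in(("side",a),("top",b)):
        c,d=ray(n,uv); d=d/np.linalg.norm(d); M=np.eye(3)-np.outer(d,d); A+=M;B+=M@c;L.append((c,M))
    X=np.linalg.solve(A,B); return X,[np.linalg.norm(M@(X-c)) for c,M in L]
def proj(n,X):
    K,D,R,t=cam(n); return cv2.projectPoints(np.array([X],float),cv2.Rodrigues(R)[0],t,K,D)[0][0,0]
E
python3 - <<'E'
from h import *
for n in("side","top"):
    im=snapshot(n); cv2.imwrite(f"pics/{n}0.png",im)
    for l in("plug_head","plug_flange","plug","holder","port_mouth","fitting","capped","soap","cup","tub"):
        print(n,l,[(np.round(d["at"],1).tolist(),round(d["conf"],2)) for d in pinpoint(n,l)])
    print(n,"m plug",[(np.round(d["at"],1).tolist(),round(d["conf"],2),int(d["pixels"].sum())) for d in masks_of(n,"plug")])
    print(-cam(n)[2].T@cam(n)[3])
E
```

```text
side plug_head [([247.1, 181.8], 0.89), ([267.5, 208.1], 0.86), ([228.2, 219.9], 0.72)]
side plug_flange [([247.9, 189.5], 0.73), ([269.9, 213.2], 0.69), ([232.0, 234.6], 0.62)]
side plug [([248.7, 206.6], 0.8), ([247.3, 363.4], 0.62), ([231.9, 252.8], 0.58), ([267.6, 206.7], 0.32)]
side holder [([270.2, 237.0], 0.91)]
side port_mouth [([325.2, 236.1], 0.87)]
side fitting [([322.4, 263.6], 0.88)]
side capped [([218.1, 184.5], 0.93), ([270.1, 235.0], 0.65)]
side soap [([325.7, 193.5], 0.91)]
side cup [([154.5, 176.6], 0.67)]
side tub [([246.7, 364.6], 0.67)]
side m plug [([247.8, 189.0], 0.8, 339), ([231.8, 226.6], 0.78, 767), ([264.3, 209.4], 0.52, 286)]
[ 149.99285263 -697.622837    685.09894689]
top plug_head [([297.6, 264.8], 0.73), ([286.5, 226.2], 0.69), ([241.4, 223.9], 0.64)]
top plug_flange [([294.1, 261.5], 0.8), ([247.2, 223.0], 0.53), ([286.9, 226.4], 0.5)]
top plug [([248.2, 228.1], 0.57), ([295.0, 264.8], 0.53), ([289.8, 225.1], 0.46), ([398.0, 298.8], 0.29)]
top holder [([286.6, 225.6], 0.78)]
top port_mouth [([352.2, 200.6], 0.72), ([345.6, 206.7], 0.49)]
top fitting [([344.8, 208.0], 0.86)]
top capped [([193.4, 235.2], 0.66)]
top soap [([261.6, 145.7], 0.9)]
top cup [([148.4, 292.0], 0.78), ([396.4, 297.6], 0.39)]
top tub [([398.3, 299.6], 0.89)]
top m plug [([296.4, 261.5], 0.79, 229), ([346.0, 202.4], 0.74, 279), ([292.4, 220.4], 0.69, 161), ([245.0, 227.0], 0.64, 164), ([142.8, 292.9], 0.35, 725)]
[ 371.67835863  -32.00890593 1149.84501932]
```

View pics/side0.png

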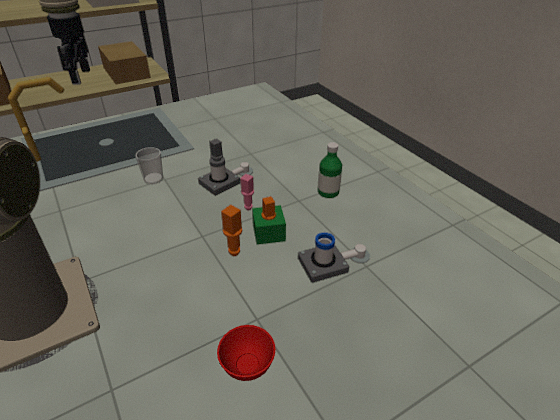

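View pics/top0.png

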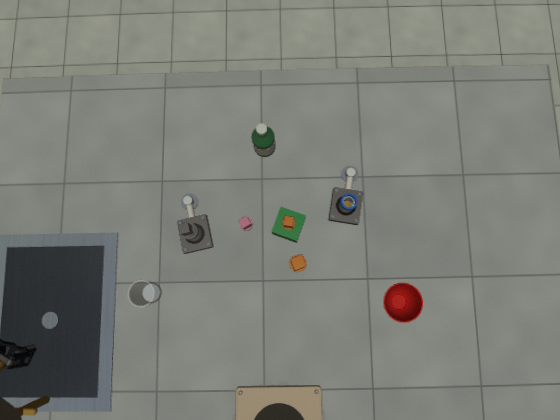

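The pictures show these candidates for the plug:
- the orange plug in the green holder, side (268,208), top (289,222)
- a larger free-standing orange one, side (232,228), top (298,263)
- a pink one, side (247,190), top (246,223)
- the grey capped plug, side (216,150), top (193,232)

I choose the small orange one in the holder. The port is the blue collar at side (325,240), top (347,203). I'll check the choice in a crop and measure.

```bash
python3 - <<'E'
from h import *
s=cv2.imread("pics/side0.png");t=cv2.imread("pics/top0.png")
a=cv2.resize(s[185:285,215:355],None,fx=5,fy=5,interpolation=cv2.INTER_CUBIC)
b=cv2.resize(t[180:280,265:375],None,fx=5,fy=5,interpolation=cv2.INTER_CUBIC)
cv2.imwrite("pics/cs.png",a[:, :700]);cv2.imwrite("pics/ct.png",b)
def blob(im,n,lo,hi,box):
    m=cv2.inRange(cv2.cvtColor(im,cv2.COLOR_BGR2HSV),lo,hi); k=np.zeros_like(m);x0,y0,x1,y1=box;k[y0:y1,x0:x1]=m[y0:y1,x0:x1]
    ys,xs=np.nonzero(k); c=[xs.mean(),ys.mean()]; print(n,len(xs),np.round(c,1),xs.min(),xs.max(),ys.min(),ys.max()); return c,k
os_,_=blob(s,"or side",(5,130,90),(20,255,255),(255,190,285,225))
ot,k=blob(t,"or top",(5,130,90),(20,255,255),(275,210,305,240))
cn=max(cv2.findContours(k,cv2.RETR_EXTERNAL,cv2.CHAIN_APPROX_NONE)[0],key=cv2.contourArea);print(cv2.minAreaRect(cn))
bs,_=blob(s,"bl side",(105,120,50),(125,255,255),(305,225,345,260))
bt,kb=blob(t,"bl top",(105,120,50),(125,255,255),(330,185,365,220))
gt,kg=blob(t,"green top",(55,100,30),(85,255,255),(265,200,312,248))
cn=max(cv2.findContours(kg,cv2.RETR_EXTERNAL,cv2.CHAIN_APPROX_NONE)[0],key=cv2.contourArea);r=cv2.minAreaRect(cn);print(r)
print("holder corners z56",[np.round(atz("top",p,56)[:2]).tolist() for p in cv2.boxPoints(r)])
print("plug",tri(os_,ot),atz("top",ot,103),atz("side",os_,85))
print("port",tri(bs,bt),atz("top",bt,77),atz("side",bs,75))
print("net: head",tri([267.5,208.1],[286.5,226.2]),"fl",tri([269.9,213.2],[286.9,226.4]),"mouth",tri([325.2,236.1],[345.6,206.7]),tri([325.2,236.1],[352.2,200.6]))
for n,u in(("top",[286.6,225.6]),("top",[344.8,208]),("side",[270.2,237]),("side",[322.4,263.6]),("top",[193.4,235.2]),("top",[261.6,145.7])): print(n,u,np.round(atz(n,u,0)))
print("big",atz("top",[298,263],60)); print(sense()["tcp_rot"],sense()["tool_pos"])
E
```

```text
or side 131 [267.9 207. ] 262 275 197 219
or top 126 [288.5 222.1] 283 294 216 229
((288.5, 222.5), (13.0, 11.0), 90.0)
bl side 198 [324.8 240.9] 316 334 233 249
bl top 111 [348.3 201.2] 340 356 193 209
green top 557 [288.1 224. ] 272 304 207 240
((288.1451721191406, 223.60609436035156), (26.569927215576172, 27.409494400024414), 20.22486114501953)
holder corners z56 [[497.0, 11.0], [564.0, -14.0], [538.0, -78.0], [472.0, -52.0]]
plug (array([518.51531858, -34.22220913,  79.29407361]), [np.float64(0.16399052520758803), np.float64(0.16399052520758556)]) [515.11489202 -34.1103304  103.        ] [515.20477863 -40.51190707  85.        ]
port (array([ 570.32636969, -187.92871341,   71.81814015]), [np.float64(0.35829190863825666), np.float64(0.35829190863810395)]) [ 569.04782568 -187.00867547   77.        ] [ 568.50918526 -190.66580611   75.        ]
net: head (array([513.4544821 , -31.08905776,  74.81249912]), [np.float64(5.232502262302671), np.float64(5.232502262302736)]) fl (array([516.62921528, -32.83026799,  59.0133444 ]), [np.float64(7.086315387410993), np.float64(7.086315387411014)]) mouth (array([ 562.42372501, -183.41871495,   83.44294195]), [np.float64(9.564964072852566), np.float64(9.564964072852469)]) (array([ 566.56511753, -194.16678243,   92.62723526]), [np.float64(0.9100639853321151), np.float64(0.9100639853320779)])
top [286.6, 225.6] [520. -29.   0.]
top [344.8, 208] [ 565. -188.    0.]
side [270.2, 237] [515. -51.   0.]
side [322.4, 263.6] [ 572. -186.    0.]
top [193.4, 235.2] [499. 223.   0.]
top [261.6, 145.7] [746.  36.   0.]
big [416.48491803 -56.03880447  60.        ]
[ 1.79998889e+02 -1.40148173e-03  1.54399941e+02] [259.2160994  541.13083059 231.30065944]
```

View pics/cs.png

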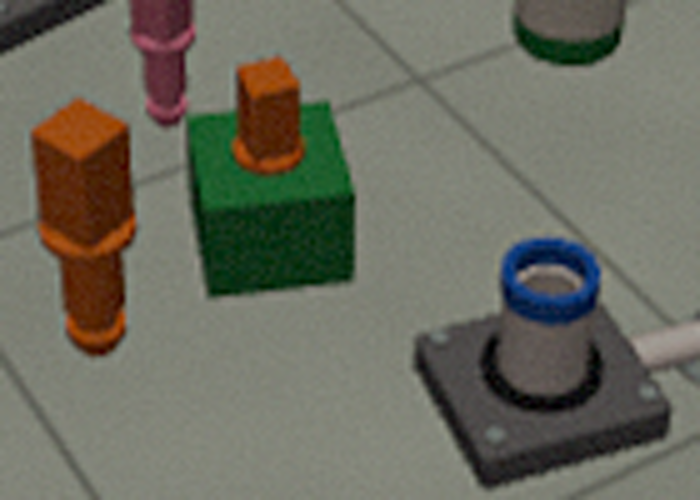

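View pics/ct.png

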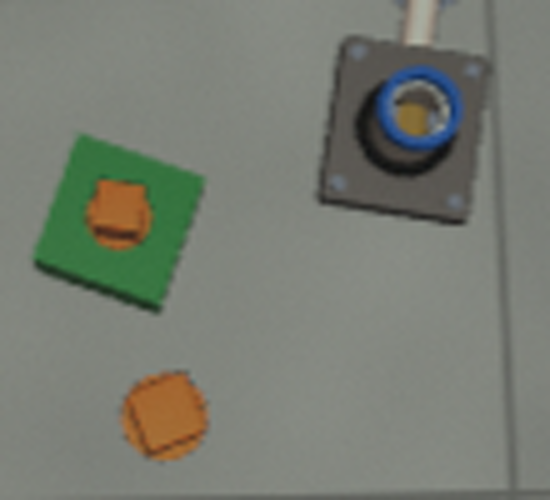

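The crops confirm the small orange plug in the green block, with its head near crop (120,205), and a free port with a blue collar near (420,110). I'll fit the outline models for position and head yaw.

```bash
cat > fit.py <<'E'
from h import *
from scipy.optimize import minimize
S=6
def pts(n,P):
    K,D,R,t=cam(n); return cv2.projectPoints(np.array(P,float),cv2.Rodrigues(R)[0],t,K,D)[0][:,0]
def ring(x,y,r,z): a=np.linspace(0,2*np.pi,40); return np.c_[x+r*np.cos(a),y+r*np.sin(a),0*a+z]
def sq(x,y,h,yaw,z):
    a=yaw+np.pi/4+np.arange(4)*np.pi/2; return np.c_[x+h*2**.5*np.cos(a),y+h*2**.5*np.sin(a),0*a+z]
def draw(n,hulls,box,off=(0,0)):
    x0,y0,x1,y1=box; m=np.zeros(((y1-y0)*S,(x1-x0)*S),np.uint8)
    for P in hulls:
        q=cv2.convexHull(((pts(n,P)+off+.5-[x0,y0])*S).astype(np.float32)); cv2.fillConvexPoly(m,np.round(q).astype(np.int32),1)
    return m
def obs(im,lo,hi,box,fill=False):
    x0,y0,x1,y1=box; c=cv2.resize(im[y0:y1,x0:x1],None,fx=S,fy=S,interpolation=cv2.INTER_CUBIC)
    m=cv2.inRange(cv2.cvtColor(c,cv2.COLOR_BGR2HSV),lo,hi)//255
    if fill:
        cn=max(cv2.findContours(m,cv2.RETR_EXTERNAL,cv2.CHAIN_APPROX_NONE)[0],key=cv2.contourArea); m=np.zeros_like(m); cv2.fillPoly(m,[cv2.convexHull(cn)],1)
    return m
def plug(x,y,yaw,z0=2): return [np.r_[ring(x,y,17,z0+54),ring(x,y,17,z0+59)],np.r_[sq(x,y,12,yaw,z0+59),sq(x,y,12,yaw,z0+101)]]
E
python3 - <<'E'
from fit import *
s=cv2.imread("pics/side0.png");t=cv2.imread("pics/top0.png")
OR=((4,120,50),(22,255,255)); BL=((103,100,40),(128,255,255)); GR=((50,90,20),(90,255,255))
def run(name,cams,x0):
    B={"side":(255,190,285,226),"top":(275,208,303,238)}; O={n:obs({"side":s,"top":t}[n],*OR,B[n]) for n in cams}
    f=lambda p:sum((draw(n,plug(p[0],p[1],np.radians(p[2])),B[n])!=O[n]).mean() for n in cams)
    best=min((minimize(f,[x0[0],x0[1],a],method="Nelder-Mead",options=dict(initial_simplex=[[x0[0],x0[1],a],[x0[0]+5,x0[1],a],[x0[0],x0[1]+5,a],[x0[0],x0[1],a+12]])) for a in (-40,-20,0,20,40)),key=lambda r:r.fun)
    print(name,np.round(best.x,1),round(best.fun,4),[(a,round(min(f([best.x[0]+i,best.x[1]+j,a]) for i in(-1,0,1) for j in (-1,0,1)),4)) for a in range(-45,45,6)])
run("plug both",["side","top"],(516,-35)); run("plug side",["side"],(516,-38)); run("plug top",["top"],(516,-35))
def runp(cams):
    B={"side":(308,225,342,258),"top":(332,186,366,218)}; O={n:obs({"side":s,"top":t}[n],*BL,B[n],True) for n in cams}
    f=lambda p:sum((draw(n,[np.r_[ring(p[0],p[1],p[2],81),ring(p[0],p[1],p[2],81-p[3])]],B[n])!=O[n]).mean() for n in cams)
    r=minimize(f,[569,-188,21,12],method="Nelder-Mead",options=dict(initial_simplex=[[569,-188,21,12],[574,-188,21,12],[569,-183,21,12],[569,-188,23,12],[569,-188,21,8]])); print("port",cams,np.round(r.x,1),r.fun)
runp(["side","top"]);runp(["side"]);runp(["top"])
def runh(cams):
    B={"side":(245,200,295,250),"top":(265,200,312,248)}; O={n:obs({"side":s,"top":t}[n],*GR,B[n],True) for n in cams}
    f=lambda p:sum((draw(n,[np.r_[sq(p[0],p[1],35,np.radians(p[2]),0),sq(p[0],p[1],35,np.radians(p[2]),56)]],B[n])!=O[n]).mean() for n in cams)
    r=minimize(f,[516,-35,-20],method="Nelder-Mead",options=dict(initial_simplex=[[516,-35,-20],[521,-35,-20],[516,-30,-20],[516,-35,-10]])); print("holder",cams,np.round(r.x,1),r.fun)
runh(["top"]);runh(["side"])
E
```

```text
Traceback (most recent call last):
  File "fit.py", line 12, in draw
    q=cv2.convexHull(((pts(n,P)+off+.5-[x0,y0])*S).astype(np.float32)); cv2.fillConvexPoly(m,np.round(q).astype(np.int32),1)
                       ~~~^^^^^
  File "fit.py", line 5, in pts
    K,D,R,t=cam(n); return cv2.projectPoints(np.array(P,float),cv2.Rodrigues(R)[0],t,K,D)[0][:,0]
            ~~~^^^
  File "h.py", line 4, in cam
    p=camera_params(n); f=210/np.tan(np.radians(p["vfov"]/2))
ValueError: time passes only in moves, steps and waits
```

```bash
sed -i 's/^def cam/import functools\n@functools.cache\ndef cam/' h.py
cat > run1.py <<'E'
from fit import *
s=cv2.imread("pics/side0.png");t=cv2.imread("pics/top0.png"); I={"side":s,"top":t}
OR=((4,120,50),(22,255,255)); BL=((103,100,40),(128,255,255)); GR=((50,90,20),(90,255,255))
def go(name,cams,B,col,fill,hull,x0,d):
    O={n:obs(I[n],*col,B[n],fill) for n in cams}
    f=lambda p:sum((draw(n,hull(p),B[n])!=O[n]).mean() for n in cams)
    x0=np.array(x0,float); r=minimize(f,x0,method="Nelder-Mead",options=dict(initial_simplex=[x0]+[x0+v for v in np.diag(d)])); print(name,cams,np.round(r.x,1),round(r.fun,4)); return r
Bp={"side":(255,190,285,226),"top":(275,208,303,238)}
Bm={"side":(308,225,342,258),"top":(332,186,366,218)}; Bh={"side":(245,200,295,250),"top":(265,200,312,248)}
for c in(["side","top"],["side"],["top"]):
    for a in(-30,-10,10,30): go("plug",c,Bp,OR,False,lambda p:plug(p[0],p[1],np.radians(p[2])),[516,-36,a],[5,5,12])
    go("port",c,Bm,BL,True,lambda p:[np.r_[ring(p[0],p[1],p[2],81),ring(p[0],p[1],p[2],81-p[3])]],[569,-188,21,12],[5,5,2,-4])
    go("holder",c,Bh,GR,True,lambda p:[np.r_[sq(p[0],p[1],35,np.radians(p[2]),0),sq(p[0],p[1],35,np.radians(p[2]),56)]],[516,-36,-20],[5,5,8])
E
python3 run1.py
```

```text
plug ['side', 'top'] [519.4 -34.  -19.7] 0.0414
plug ['side', 'top'] [519.4 -34.  -19.1] 0.0411
plug ['side', 'top'] [519.5 -34.  -18.9] 0.0412
plug ['side', 'top'] [519.8 -34.   51.5] 0.0492
port ['side', 'top'] [ 569.6 -188.1   20.5   13.4] 0.0267
holder ['side', 'top'] [519.4 -34.8 -21.8] 0.0377
plug ['side'] [518.  -36.2 -18.5] 0.0216
plug ['side'] [519.  -34.8 -19.7] 0.0195
plug ['side'] [519.3 -34.3 -19.4] 0.0198
plug ['side'] [519.  -34.7  49.5] 0.0244
port ['side'] [ 568.6 -189.5   20.6   11.5] 0.0049
holder ['side'] [518.8 -35.4 -22.1] 0.0154
plug ['top'] [519.6 -33.1 -18.3] 0.018
plug ['top'] [519.5 -33.6  -6.5] 0.0178
plug ['top'] [519.6 -34.3  -3.2] 0.0182
plug ['top'] [519.1 -33.8  -6.2] 0.0179
port ['top'] [ 569.3 -187.4   21.1   10.6] 0.0077
holder ['top'] [519.8 -33.7 -19.8] 0.0175
```

Call:
step_arm(targets=[{"dp": [-0.1,-0.085,0],"angular": [0,0,0],"fingers": 0},{"dp": [-0.25,-0.21,0],"angular": [0,0,0],"fingers": 0},{"dp": [-0.4,-0.34,0],"angular": [0,0,0],"fingers": 0},{"dp": [-0.55,-0.465,0],"angular": [0,0,0],"fingers": 0},{"dp": [-0.7,-0.59,0],"angular": [0,0,0],"fingers": 0},{"dp": [-0.8,-0.68,0],"angular": [0,0,0],"fingers": 0},{"dp": [-0.9,-0.76,0],"angular": [0,0,0],"fingers": 0},{"dp": [-1,-0.84,0],"angular": [0,0,0],"fingers": 0}])

```text
time: 2.2
tool_pos: [367.4, 302.4, 231.5]
tcp_rot: [180.0, 0.0, 154.4]
ft_force: [-0.3, 0.6, -0.2]
finger_gap: 85.1
grip_force: 0.0
```

Call:
step_arm(targets=[{"dp": [-0.15,-0.125,0],"angular": [0,0,0],"fingers": 0},{"dp": [-0.3,-0.25,0],"angular": [0,0,0],"fingers": 0},{"dp": [-0.45,-0.38,0],"angular": [0,0,0],"fingers": 0},{"dp": [-0.6,-0.51,0],"angular": [0,0,-0.02],"fingers": 0},{"dp": [-0.75,-0.635,0],"angular": [0,0,-0.04],"fingers": 0},{"dp": [-0.85,-0.72,0],"angular": [0,0,-0.064],"fingers": 0},{"dp": [-0.95,-0.8,0],"angular": [0,0,-0.064],"fingers": 0},{"dp": [-1,-0.85,0],"angular": [0,0,-0.064],"fingers": 0}])

```text
time: 3.2
tool_pos: [474.3, 62.4, 231.4]
tcp_rot: [-180.0, 0.0, 165.9]
ft_force: [-0.1, -0.0, 0.6]
finger_gap: 85.5
grip_force: 0.0
```

```bash
cat > to.py <<'E'
import sys
from h import *
from scipy.spatial.transform import Rotation as Ro
g=np.array(list(map(float,sys.argv[1:4]))); s=sense(); R=Ro.from_euler("xyz",s["tcp_rot"],degrees=True)
print(round(s["time"],2),"pos",np.round(s["tool_pos"],1),"rot",np.round(s["tcp_rot"],1),"F",np.round(s["ft_force"],1),"gap",s["finger_gap"],"dp",np.round(R.inv().apply(g-s["tool_pos"])/200,4))
E
python3 to.py 519 -34.5 160
```

```text
3.2 pos [474.3  62.4 231.4] rot [-180.     0.   165.9] F [-0.1 -0.   0.6] gap 85.48230663166851 dp [-0.3351 -0.4153  0.357 ]
```

Call:
step_arm(targets=[{"dp": [-0.1,-0.12,0.05],"angular": [0,0,0],"fingers": 0},{"dp": [-0.2,-0.24,0.1],"angular": [0,0,0],"fingers": 0},{"dp": [-0.28,-0.35,0.2],"angular": [0,0,0],"fingers": 0},{"dp": [-0.335,-0.415,0.3],"angular": [0,0,0],"fingers": 0},{"dp": [-0.335,-0.415,0.4],"angular": [0,0,0],"fingers": 0.2},{"dp": [-0.335,-0.415,0.5],"angular": [0,0,0],"fingers": 0.3},{"dp": [-0.335,-0.415,0.53],"angular": [0,0,0],"fingers": 0.3},{"dp": [-0.335,-0.415,0.53],"angular": [0,0,0],"fingers": 0.3}])

```text
time: 4.2
tool_pos: [518.5, -33.1, 125.3]
tcp_rot: [180.0, -0.0, 165.9]
ft_force: [-0.3, 0.2, 0.4]
finger_gap: 59.5
grip_force: 0.0
```

```bash
python3 to.py 519 -34.5 66; python3 - <<'E'
from h import *
s=snapshot("side");t=snapshot("top")
a=cv2.resize(s[130:250,200:330],None,fx=4,fy=4,interpolation=cv2.INTER_CUBIC);b=cv2.resize(t[165:285,235:305],None,fx=4,fy=4,interpolation=cv2.INTER_CUBIC)
cv2.imwrite("pics/near.png",np.hstack([a,b][:2]))
E
```

```text
4.2 pos [518.5 -33.1 125.3] rot [180.   -0.  165.9] F [-0.3  0.2  0.4] gap 59.50055405542706 dp [-0.0041 -0.0064  0.2965]
```

View pics/near.png

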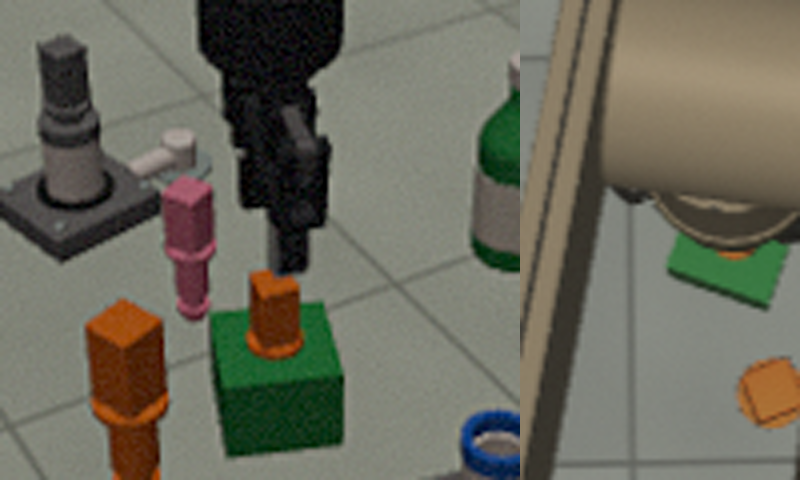

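The picture shows the gripper straight above the orange head at crop (275,300), with the near finger tip at (288,265). This is as expected, so I descend and grip.

Call:
step_arm(targets=[{"dp": [-0.004,-0.006,0.05],"angular": [0,0,0],"fingers": 0.3},{"dp": [-0.004,-0.006,0.1],"angular": [0,0,0],"fingers": 0.3},{"dp": [-0.004,-0.006,0.15],"angular": [0,0,0],"fingers": 0.3},{"dp": [-0.004,-0.006,0.2],"angular": [0,0,0],"fingers": 0.3},{"dp": [-0.004,-0.006,0.25],"angular": [0,0,0],"fingers": 0.3},{"dp": [-0.004,-0.006,0.285],"angular": [0,0,0],"fingers": 0.3},{"dp": [-0.004,-0.006,0.295],"angular": [0,0,0],"fingers": 0.3},{"dp": [-0.004,-0.006,0.295],"angular": [0,0,0],"fingers": 0.3}])

```text
time: 5.3
tool_pos: [519.3, -34.7, 66.3]
tcp_rot: [180.0, 0.0, 165.9]
ft_force: [-0.1, 0.0, 0.4]
finger_gap: 59.7
grip_force: 0.0
```

Call:
step_arm(targets=[{"dp": [0,0,0],"angular": [0,0,0],"fingers": 0.5},{"dp": [0,0,0],"angular": [0,0,0],"fingers": 0.6},{"dp": [0,0,0],"angular": [0,0,0],"fingers": 0.7},{"dp": [0,0,0],"angular": [0,0,0],"fingers": 0.8},{"dp": [0,0,0],"angular": [0,0,0],"fingers": 1},{"dp": [0,0,0],"angular": [0,0,0],"fingers": 1},{"dp": [0,0,0],"angular": [0,0,0],"fingers": 1},{"dp": [0,0,0],"angular": [0,0,0],"fingers": 1}], newtons=20)

```text
time: 6.3
tool_pos: [519.5, -34.8, 66.6]
tcp_rot: [180.0, 0.0, 165.9]
ft_force: [-0.6, -0.6, 5.7]
finger_gap: 24.7
grip_force: 19.6
```

Call:
step_arm(targets=[{"dp": [0,0,0],"angular": [0,0,0],"fingers": 1},{"dp": [0,0,0],"angular": [0,0,0],"fingers": 1},{"dp": [0,0,-0.05],"angular": [0,0,0],"fingers": 1},{"dp": [0,0,-0.15],"angular": [0,0,0],"fingers": 1},{"dp": [0,0,-0.3],"angular": [0,0,0],"fingers": 1},{"dp": [0,0,-0.45],"angular": [0,0,0],"fingers": 1},{"dp": [0,0,-0.55],"angular": [0,0,0],"fingers": 1},{"dp": [0,0,-0.6],"angular": [0,0,0],"fingers": 1}], newtons=70)

```text
time: 7.3
tool_pos: [519.5, -34.7, 187.6]
tcp_rot: [180.0, 0.1, 165.9]
ft_force: [1.0, -0.1, -0.7]
finger_gap: 23.8
grip_force: 67.7
```

```bash
python3 to.py 569 -188 190
```

```text
7.3 pos [519.5 -34.7 187.6] rot [1.800e+02 1.000e-01 1.659e+02] F [ 1.  -0.1 -0.7] gap 23.761781239631897 dp [-0.4264 -0.6831 -0.0113]
```

Call:
step_arm(targets=[{"dp": [-0.06,-0.1,0],"angular": [0,0,0],"fingers": 1},{"dp": [-0.15,-0.24,0],"angular": [0,0,0],"fingers": 1},{"dp": [-0.24,-0.385,0],"angular": [0,0,0],"fingers": 1},{"dp": [-0.33,-0.53,0],"angular": [0,0,0],"fingers": 1},{"dp": [-0.4,-0.64,0],"angular": [0,0,0],"fingers": 1},{"dp": [-0.425,-0.68,0],"angular": [0,0,0],"fingers": 1},{"dp": [-0.425,-0.68,0.05],"angular": [0,0,0],"fingers": 1},{"dp": [-0.425,-0.68,0.07],"angular": [0,0,0],"fingers": 1}])

```text
time: 8.3
tool_pos: [567.7, -186.0, 170.7]
tcp_rot: [180.0, -0.1, 166.0]
ft_force: [0.9, 0.1, -1.3]
finger_gap: 23.7
grip_force: 67.7
```

```bash
python3 to.py 569 -188 160; python3 - <<'E'
from h import *
s=snapshot("side");t=snapshot("top");cv2.imwrite("pics/side1.png",s);cv2.imwrite("pics/top1.png",t)
a=cv2.resize(s[165:285,270:375],None,fx=4,fy=4,interpolation=cv2.INTER_CUBIC);b=cv2.resize(t[150:270,300:390],None,fx=4,fy=4,interpolation=cv2.INTER_CUBIC)
cv2.imwrite("pics/near2.png",np.hstack([a,b]))
for z in(110,60): pass
z=sense()["tool_pos"][2]-66.6+2
for h in(0,54,59): print(h,[np.round(proj(n,[569,-188,z+h]),1) for n in("side","top")])
E
```

```text
8.3 pos [ 567.7 -186.   170.7] rot [ 1.80e+02 -1.00e-01  1.66e+02] F [ 0.9  0.1 -1.3] gap 23.699116373412362 dp [-0.0087 -0.0081  0.0534]
0 [array([325.3, 229. ]), array([350.3, 199. ])]
54 [array([327.3, 208.7]), array([353.6, 194.6])]
59 [array([327.5, 206.8]), array([353.9, 194.2])]
```

View pics/near2.png

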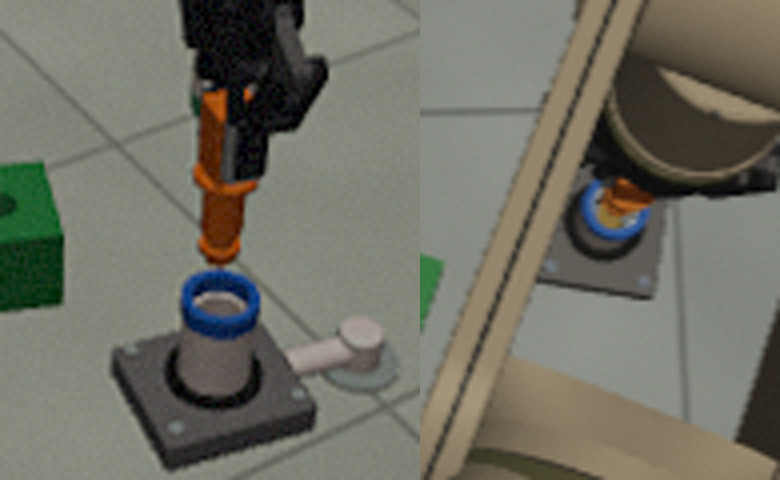

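The plug hangs upright above the collar: tip at crop (219,255), collar centre (220,285). A quick fit of the tip against the port in the same cameras will cancel the calibration error.

```bash
cat > run2.py <<'E'
from fit import *
I={n:cv2.imread(f"pics/{n}1.png") for n in("side","top")}; OR=((4,120,50),(22,255,255))
B={"side":(316,204,338,234),"top":(340,186,360,206)}
Z0=106.1
def hull(x,y,z):
    return [np.r_[ring(x,y,7,z),ring(x,y,11,z+8)],np.r_[ring(x,y,11,z+8),ring(x,y,11,z+12)],np.r_[ring(x,y,7.5,z+12),ring(x,y,7.5,z+21)],np.r_[ring(x,y,11,z+21),ring(x,y,11,z+54)],np.r_[ring(x,y,17,z+54),ring(x,y,17,z+59)]]
O={n:obs(I[n],*OR,B[n]) for n in B}
# side: ignore rows above flange; top: count only pixels predicted/observed below-left (unoccluded) part
W={"side":np.ones_like(O["side"],bool),"top":np.ones_like(O["top"],bool)}
W["side"][:6*6]=False
W["top"][:9*6]=False
for cams in(["side"],["top"],["side","top"]):
    f=lambda p:sum(((draw(n,hull(*p),B[n])!=O[n])&W[n]).mean() for n in cams)
    g=(lambda p:f([*p,Z0])) if len(cams)<2 else f
    x0=np.array([568,-186,Z0][:2 if len(cams)<2 else 3]); r=minimize(g,x0,method="Nelder-Mead",options=dict(initial_simplex=[x0]+[x0+v for v in np.eye(len(x0))*4])); print(cams,np.round(r.x,1),round(r.fun,4))
E
python3 run2.py; python3 to.py 569 -188 160
```

```text
['side'] [ 568.1 -184.9] 0.0275
['top'] [ 567.2 -182.7] 0.1092
['side', 'top'] [ 568.3 -184.4  105.3] 0.1417
8.4 pos [ 567.8 -186.   171. ] rot [ 1.80e+02 -1.00e-01  1.66e+02] F [-1.   0.  -0.3] gap 23.51510205871312 dp [-0.0085 -0.0082  0.055 ]
```

Call:
step_arm(targets=[{"dp": [-0.002,-0.0135,0.0],"angular": [0,0,0],"fingers": 1},{"dp": [-0.002,-0.0135,0.02],"angular": [0,0,0],"fingers": 1},{"dp": [-0.002,-0.0135,0.04],"angular": [0,0,0],"fingers": 1},{"dp": [-0.002,-0.0135,0.06],"angular": [0,0,0],"fingers": 1},{"dp": [-0.002,-0.0135,0.08],"angular": [0,0,0],"fingers": 1},{"dp": [-0.002,-0.0135,0.08],"angular": [0,0,0],"fingers": 1},{"dp": [-0.002,-0.0135,0.08],"angular": [0,0,0],"fingers": 1},{"dp": [-0.002,-0.0135,0.08],"angular": [0,0,0],"fingers": 1}])

```text
time: 9.4
tool_pos: [568.4, -190.1, 156.5]
tcp_rot: [-180.0, 0.0, 165.9]
ft_force: [0.3, -0.1, 0.9]
finger_gap: 23.4
grip_force: 67.7
```

```bash
python3 to.py 569 -188 148; python3 - <<'E'
from h import *
s=snapshot("side");t=snapshot("top");cv2.imwrite("pics/side1.png",s);cv2.imwrite("pics/top1.png",t)
a=cv2.resize(s[190:265,295:360],None,fx=6,fy=6,interpolation=cv2.INTER_CUBIC);b=cv2.resize(t[165:240,325:375],None,fx=6,fy=6,interpolation=cv2.INTER_CUBIC)
cv2.imwrite("pics/near3.png",np.hstack([a,b]))
E
sed -i 's/Z0=106.1/Z0=89.5/;s/(316,204,338,234)/(316,208,338,243)/;s/568,-186,Z0/569,-189,Z0/' run2.py; python3 run2.py
```

```text
9.4 pos [ 568.4 -190.1  156.5] rot [-180.     0.   165.9] F [ 0.3 -0.1  0.9] gap 23.389660473976146 dp [-0.0002  0.0108  0.0426]
['side'] [ 570.9 -186.9] 0.056
['top'] [ 568.8 -188.3] 0.1324
['side', 'top'] [ 569.  -188.7   91.5] 0.19
```

View pics/near3.png

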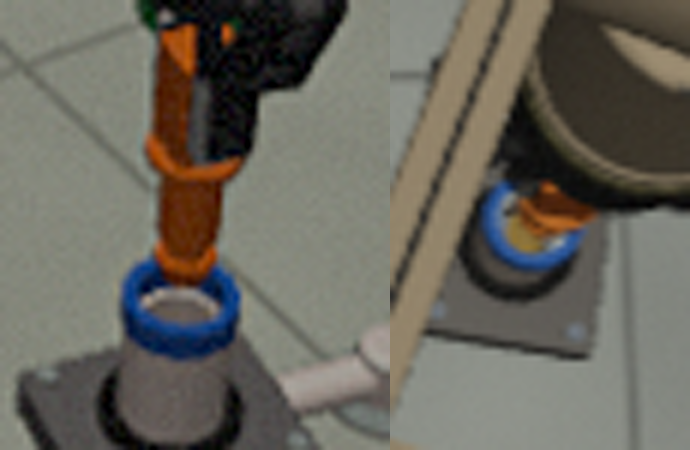

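The side crop shows the tip at (185,275) just above the collar, centre (180,292), and the top crop agrees: within about 1.5 mm, inside the funnel's tolerance. I descend slowly and watch the force.

Call:
step_arm(targets=[{"dp": [0,0,0.015],"angular": [0,0,0],"fingers": 1},{"dp": [0,0,0.03],"angular": [0,0,0],"fingers": 1},{"dp": [0,0,0.045],"angular": [0,0,0],"fingers": 1},{"dp": [0,0,0.06],"angular": [0,0,0],"fingers": 1},{"dp": [0,0,0.075],"angular": [0,0,0],"fingers": 1},{"dp": [0,0,0.09],"angular": [0,0,0],"fingers": 1},{"dp": [0,0,0.1],"angular": [0,0,0],"fingers": 1},{"dp": [0,0,0.1],"angular": [0,0,0],"fingers": 1}])

```text
time: 10.5
tool_pos: [568.2, -189.9, 136.1]
tcp_rot: [180.0, -0.0, 165.9]
ft_force: [0.1, 0.6, -0.9]
finger_gap: 23.6
grip_force: 67.7
```

```bash
python3 to.py 568.4 -190 130
```

```text
10.5 pos [ 568.2 -189.9  136.1] rot [180.   -0.  165.9] F [ 0.1  0.6 -0.9] gap 23.644229657725965 dp [-0.0012  0.      0.0304]
```

Call:
step_arm(targets=[{"dp": [0,0,0.01],"angular": [0,0,0],"fingers": 1},{"dp": [0,0,0.02],"angular": [0,0,0],"fingers": 1},{"dp": [0,0,0.025],"angular": [0,0,0],"fingers": 1},{"dp": [0,0,0.03],"angular": [0,0,0],"fingers": 1},{"dp": [0,0,0.035],"angular": [0,0,0],"fingers": 1},{"dp": [0,0,0.035],"angular": [0,0,0],"fingers": 1},{"dp": [0,0,0.035],"angular": [0,0,0],"fingers": 1},{"dp": [0,0,0.035],"angular": [0,0,0],"fingers": 1}])

```text
time: 11.5
tool_pos: [568.5, -189.9, 129.4]
tcp_rot: [180.0, 0.0, 165.9]
ft_force: [2.8, 2.5, 0.8]
finger_gap: 23.3
grip_force: 67.9
```

Call:
step_arm(targets=[{"dp": [0,0,0.003],"angular": [0,0,0],"fingers": 1},{"dp": [0,0,0.006],"angular": [0,0,0],"fingers": 1},{"dp": [0,0,0.009],"angular": [0,0,0],"fingers": 1},{"dp": [0,0,0.012],"angular": [0,0,0],"fingers": 1},{"dp": [0,0,0.015],"angular": [0,0,0],"fingers": 1},{"dp": [0,0,0.015],"angular": [0,0,0],"fingers": 1},{"dp": [0,0,0.015],"angular": [0,0,0],"fingers": 1},{"dp": [0,0,0.015],"angular": [0,0,0],"fingers": 1}])

```text
time: 12.5
tool_pos: [568.5, -189.9, 126.4]
tcp_rot: [180.0, 0.0, 165.9]
ft_force: [2.9, 4.1, 1.6]
finger_gap: 23.9
grip_force: 68.0
```

Call:
step_arm(targets=[{"dp": [-0.001,0.004,0],"angular": [0,0,0],"fingers": 1},{"dp": [-0.001,0.004,0.003],"angular": [0,0,0],"fingers": 1},{"dp": [-0.001,0.004,0.006],"angular": [0,0,0],"fingers": 1},{"dp": [-0.001,0.004,0.009],"angular": [0,0,0],"fingers": 1},{"dp": [-0.001,0.004,0.012],"angular": [0,0,0],"fingers": 1},{"dp": [-0.001,0.004,0.015],"angular": [0,0,0],"fingers": 1},{"dp": [-0.001,0.004,0.015],"angular": [0,0,0],"fingers": 1},{"dp": [-0.001,0.004,0.015],"angular": [0,0,0],"fingers": 1}])

```text
time: 13.5
tool_pos: [568.5, -189.3, 123.1]
tcp_rot: [-180.0, -0.0, 165.9]
ft_force: [0.1, 0.8, -0.4]
finger_gap: 23.8
grip_force: 67.7
```

Call:
step_arm(targets=[{"dp": [0,0,0.002],"angular": [0,0,0],"fingers": 1},{"dp": [0,0,0.004],"angular": [0,0,0],"fingers": 1},{"dp": [0,0,0.006],"angular": [0,0,0],"fingers": 1},{"dp": [0,0,0.008],"angular": [0,0,0],"fingers": 1},{"dp": [0,0,0.01],"angular": [0,0,0],"fingers": 1},{"dp": [0,0,0.01],"angular": [0,0,0],"fingers": 1},{"dp": [0,0,0.01],"angular": [0,0,0],"fingers": 1},{"dp": [0,0,0.01],"angular": [0,0,0],"fingers": 1}])

```text
time: 14.5
tool_pos: [568.7, -189.3, 121.4]
tcp_rot: [180.0, 0.0, 165.9]
ft_force: [-0.2, -0.7, 0.0]
finger_gap: 23.7
grip_force: 67.7
```

Call:
step_arm(targets=[{"dp": [0,0,0.002],"angular": [0,0,0],"fingers": 1},{"dp": [0,0,0.004],"angular": [0,0,0],"fingers": 1},{"dp": [0,0,0.006],"angular": [0,0,0],"fingers": 1},{"dp": [0,0,0.008],"angular": [0,0,0],"fingers": 1},{"dp": [0,0,0.01],"angular": [0,0,0],"fingers": 1},{"dp": [0,0,0.01],"angular": [0,0,0],"fingers": 1},{"dp": [0,0,0.01],"angular": [0,0,0],"fingers": 1},{"dp": [0,0,0.01],"angular": [0,0,0],"fingers": 1}])

```text
time: 15.5
tool_pos: [568.7, -189.3, 119.3]
tcp_rot: [-180.0, 0.0, 165.9]
ft_force: [0.3, -0.7, -0.2]
finger_gap: 23.9
grip_force: 67.7
```

Call:
step_arm(targets=[{"dp": [0,0,0.002],"angular": [0,0,0],"fingers": 1},{"dp": [0,0,0.004],"angular": [0,0,0],"fingers": 1},{"dp": [0,0,0.006],"angular": [0,0,0],"fingers": 1},{"dp": [0,0,0.008],"angular": [0,0,0],"fingers": 1},{"dp": [0,0,0.01],"angular": [0,0,0],"fingers": 1},{"dp": [0,0,0.01],"angular": [0,0,0],"fingers": 1},{"dp": [0,0,0.01],"angular": [0,0,0],"fingers": 1},{"dp": [0,0,0.01],"angular": [0,0,0],"fingers": 1}])

```text
time: 16.5
tool_pos: [568.7, -189.3, 117.3]
tcp_rot: [-180.0, 0.0, 165.9]
ft_force: [-0.5, -0.3, -0.2]
finger_gap: 23.8
grip_force: 67.7
```

Call:
step_arm(targets=[{"dp": [0,0,0.002],"angular": [0,0,0],"fingers": 1},{"dp": [0,0,0.004],"angular": [0,0,0],"fingers": 1},{"dp": [0,0,0.006],"angular": [0,0,0],"fingers": 1},{"dp": [0,0,0.008],"angular": [0,0,0],"fingers": 1},{"dp": [0,0,0.01],"angular": [0,0,0],"fingers": 1},{"dp": [0,0,0.01],"angular": [0,0,0],"fingers": 1},{"dp": [0,0,0.01],"angular": [0,0,0],"fingers": 1},{"dp": [0,0,0.01],"angular": [0,0,0],"fingers": 1}])

```text
time: 17.5
tool_pos: [568.7, -189.3, 115.3]
tcp_rot: [180.0, 0.0, 165.9]
ft_force: [-0.0, -0.1, -0.2]
finger_gap: 23.6
grip_force: 67.7
```

Call:
step_arm(targets=[{"dp": [0,0,0.001],"angular": [0,0,0],"fingers": 1},{"dp": [0,0,0.002],"angular": [0,0,0],"fingers": 1},{"dp": [0,0,0.004],"angular": [0,0,0],"fingers": 1},{"dp": [0,0,0.006],"angular": [0,0,0],"fingers": 1},{"dp": [0,0,0.008],"angular": [0,0,0],"fingers": 1},{"dp": [0,0,0.008],"angular": [0,0,0],"fingers": 1},{"dp": [0,0,0.008],"angular": [0,0,0],"fingers": 1},{"dp": [0,0,0.008],"angular": [0,0,0],"fingers": 1}])

```text
time: 18.5
tool_pos: [568.7, -189.3, 113.7]
tcp_rot: [180.0, 0.0, 165.9]
ft_force: [0.2, 0.9, 1.8]
finger_gap: 23.9
grip_force: 67.9
```

Call:
step_arm(targets=[{"dp": [0,0,0.001],"angular": [0,0,0],"fingers": 1},{"dp": [0,0,0.002],"angular": [0,0,0],"fingers": 1},{"dp": [0,0,0.004],"angular": [0,0,0],"fingers": 1},{"dp": [0,0,0.006],"angular": [0,0,0],"fingers": 1},{"dp": [0,0,0.006],"angular": [0,0,0],"fingers": 1},{"dp": [0,0,0.006],"angular": [0,0,0],"fingers": 1},{"dp": [0,0,0.006],"angular": [0,0,0],"fingers": 1},{"dp": [0,0,0.006],"angular": [0,0,0],"fingers": 1}])

```text
time: 19.5
tool_pos: [568.7, -189.3, 112.5]
tcp_rot: [180.0, 0.0, 165.9]
ft_force: [0.7, 2.6, 2.4]
finger_gap: 23.9
grip_force: 68.0
```

Call:
step_arm(targets=[{"dp": [0,0,0.001],"angular": [0,0,0],"fingers": 1},{"dp": [0,0,0.002],"angular": [0,0,0],"fingers": 1},{"dp": [0,0,0.004],"angular": [0,0,0],"fingers": 1},{"dp": [0,0,0.005],"angular": [0,0,0],"fingers": 1},{"dp": [0,0,0.005],"angular": [0,0,0],"fingers": 1},{"dp": [0,0,0.005],"angular": [0,0,0],"fingers": 1},{"dp": [0,0,0.005],"angular": [0,0,0],"fingers": 1},{"dp": [0,0,0.005],"angular": [0,0,0],"fingers": 1}])

```text
time: 20.5
tool_pos: [568.7, -189.3, 111.5]
tcp_rot: [-180.0, 0.0, 165.9]
ft_force: [0.5, 1.3, 4.6]
finger_gap: 23.7
grip_force: 68.1
```

Call:
step_arm(targets=[{"dp": [0,0.0015,0.001],"angular": [0,0,0],"fingers": 1},{"dp": [0,0.0015,0.002],"angular": [0,0,0],"fingers": 1},{"dp": [0,0.0015,0.004],"angular": [0,0,0],"fingers": 1},{"dp": [0,0.0015,0.006],"angular": [0,0,0],"fingers": 1},{"dp": [0,0.0015,0.006],"angular": [0,0,0],"fingers": 1},{"dp": [0,0.0015,0.006],"angular": [0,0,0],"fingers": 1},{"dp": [0,0.0015,0.006],"angular": [0,0,0],"fingers": 1},{"dp": [0,0.0015,0.006],"angular": [0,0,0],"fingers": 1}])

```text
time: 21.5
tool_pos: [568.9, -189.1, 110.6]
tcp_rot: [-180.0, 0.0, 165.9]
ft_force: [-0.4, 0.7, 5.3]
finger_gap: 23.9
grip_force: 68.2
```

Call:
step_arm(targets=[{"dp": [0,0,0.001],"angular": [0,0,0],"fingers": 1},{"dp": [0,0,0.002],"angular": [0,0,0],"fingers": 1},{"dp": [0,0,0.004],"angular": [0,0,0],"fingers": 1},{"dp": [0,0,0.005],"angular": [0,0,0],"fingers": 1},{"dp": [0,0,0.005],"angular": [0,0,0],"fingers": 1},{"dp": [0,0,0.005],"angular": [0,0,0],"fingers": 1},{"dp": [0,0,0.005],"angular": [0,0,0],"fingers": 1},{"dp": [0,0,0.005],"angular": [0,0,0],"fingers": 1}])

```text
time: 22.5
tool_pos: [569.0, -189.2, 109.8]
tcp_rot: [-180.0, 0.0, 165.9]
ft_force: [0.3, 1.1, 6.1]
finger_gap: 23.4
grip_force: 68.3
```

Call:
step_arm(targets=[{"dp": [0,0,0.001],"angular": [0,0,0],"fingers": 1},{"dp": [0,0,0.002],"angular": [0,0,0],"fingers": 1},{"dp": [0,0,0.004],"angular": [0,0,0],"fingers": 1},{"dp": [0,0,0.006],"angular": [0,0,0],"fingers": 1},{"dp": [0,0,0.007],"angular": [0,0,0],"fingers": 1},{"dp": [0,0,0.007],"angular": [0,0,0],"fingers": 1},{"dp": [0,0,0.007],"angular": [0,0,0],"fingers": 1},{"dp": [0,0,0.007],"angular": [0,0,0],"fingers": 1}])

```text
time: 23.5
tool_pos: [569.1, -189.3, 108.7]
tcp_rot: [-180.0, 0.1, 165.9]
ft_force: [-0.3, 1.6, 9.4]
finger_gap: 23.5
grip_force: 68.5
```

Call:
step_arm(targets=[{"dp": [0,0,0.001],"angular": [0,0,0],"fingers": 1},{"dp": [0,0,0.002],"angular": [0,0,0],"fingers": 1},{"dp": [0,0,0.004],"angular": [0,0,0],"fingers": 1},{"dp": [0,0,0.006],"angular": [0,0,0],"fingers": 1},{"dp": [0,0,0.006],"angular": [0,0,0],"fingers": 1},{"dp": [0,0,0.006],"angular": [0,0,0],"fingers": 1},{"dp": [0,0,0.006],"angular": [0,0,0],"fingers": 1},{"dp": [0,0,0.006],"angular": [0,0,0],"fingers": 1}])

```text
time: 24.5
tool_pos: [569.3, -189.3, 107.7]
tcp_rot: [-180.0, 0.1, 165.9]
ft_force: [-0.3, 0.9, 8.4]
finger_gap: 23.8
grip_force: 68.6
```

Call:
step_arm(targets=[{"dp": [0,0,0.001],"angular": [0,0,0],"fingers": 1},{"dp": [0,0,0.002],"angular": [0,0,0],"fingers": 1},{"dp": [0,0,0.004],"angular": [0,0,0],"fingers": 1},{"dp": [0,0,0.006],"angular": [0,0,0],"fingers": 1},{"dp": [0,0,0.007],"angular": [0,0,0],"fingers": 1},{"dp": [0,0,0.007],"angular": [0,0,0],"fingers": 1},{"dp": [0,0,0.007],"angular": [0,0,0],"fingers": 1},{"dp": [0,0,0.007],"angular": [0,0,0],"fingers": 1}])

```text
time: 25.5
tool_pos: [568.8, -189.0, 105.3]
tcp_rot: [-180.0, 0.0, 165.9]
ft_force: [2.6, 0.6, 2.4]
finger_gap: 23.8
grip_force: 68.1
```

Call:
step_arm(targets=[{"dp": [0,0,0.001],"angular": [0,0,0],"fingers": 1},{"dp": [0,0,0.002],"angular": [0,0,0],"fingers": 1},{"dp": [0,0,0.004],"angular": [0,0,0],"fingers": 1},{"dp": [0,0,0.006],"angular": [0,0,0],"fingers": 1},{"dp": [0,0,0.007],"angular": [0,0,0],"fingers": 1},{"dp": [0,0,0.007],"angular": [0,0,0],"fingers": 1},{"dp": [0,0,0.007],"angular": [0,0,0],"fingers": 1},{"dp": [0,0,0.007],"angular": [0,0,0],"fingers": 1}])

```text
time: 26.5
tool_pos: [569.1, -189.1, 104.6]
tcp_rot: [-180.0, 0.0, 165.9]
ft_force: [0.8, 1.4, 6.9]
finger_gap: 23.8
grip_force: 68.5
```

Call:
step_arm(targets=[{"dp": [0,0,0.001],"angular": [0,0,0],"fingers": 1},{"dp": [0,0,0.002],"angular": [0,0,0],"fingers": 1},{"dp": [0,0,0.004],"angular": [0,0,0],"fingers": 1},{"dp": [0,0,0.006],"angular": [0,0,0],"fingers": 1},{"dp": [0,0,0.007],"angular": [0,0,0],"fingers": 1},{"dp": [0,0,0.007],"angular": [0,0,0],"fingers": 1},{"dp": [0,0,0.007],"angular": [0,0,0],"fingers": 1},{"dp": [0,0,0.007],"angular": [0,0,0],"fingers": 1}])

```text
time: 27.5
tool_pos: [569.2, -189.2, 103.5]
tcp_rot: [-180.0, 0.1, 165.9]
ft_force: [0.8, 0.9, 9.4]
finger_gap: 23.6
grip_force: 68.8
```

Call:
step_arm(targets=[{"dp": [0,0,0.001],"angular": [0,0,0],"fingers": 1},{"dp": [0,0,0.002],"angular": [0,0,0],"fingers": 1},{"dp": [0,0,0.004],"angular": [0,0,0],"fingers": 1},{"dp": [0,0,0.006],"angular": [0,0,0],"fingers": 1},{"dp": [0,0,0.006],"angular": [0,0,0],"fingers": 1},{"dp": [0,0,0.006],"angular": [0,0,0],"fingers": 1},{"dp": [0,0,0.006],"angular": [0,0,0],"fingers": 1},{"dp": [0,0,0.006],"angular": [0,0,0],"fingers": 1}])

```text
time: 28.5
tool_pos: [569.3, -189.2, 102.5]
tcp_rot: [-180.0, 0.1, 165.9]
ft_force: [1.3, 0.8, 10.0]
finger_gap: 23.6
grip_force: 68.9
```

Call:
step_arm(targets=[{"dp": [0,0,0.001],"angular": [0,0,0],"fingers": 1},{"dp": [0,0,0.002],"angular": [0,0,0],"fingers": 1},{"dp": [0,0,0.004],"angular": [0,0,0],"fingers": 1},{"dp": [0,0,0.006],"angular": [0,0,0],"fingers": 1},{"dp": [0,0,0.006],"angular": [0,0,0],"fingers": 1},{"dp": [0,0,0.006],"angular": [0,0,0],"fingers": 1},{"dp": [0,0,0.006],"angular": [0,0,0],"fingers": 1},{"dp": [0,0,0.006],"angular": [0,0,0],"fingers": 1}])

```text
time: 29.5
tool_pos: [569.3, -189.2, 101.4]
tcp_rot: [-180.0, 0.1, 165.9]
ft_force: [0.6, 1.3, 10.8]
finger_gap: 23.8
grip_force: 68.9
```

Call:
step_arm(targets=[{"dp": [0,0,0.001],"angular": [0,0,0],"fingers": 1},{"dp": [0,0,0.002],"angular": [0,0,0],"fingers": 1},{"dp": [0,0,0.004],"angular": [0,0,0],"fingers": 1},{"dp": [0,0,0.006],"angular": [0,0,0],"fingers": 1},{"dp": [0,0,0.006],"angular": [0,0,0],"fingers": 1},{"dp": [0,0,0.006],"angular": [0,0,0],"fingers": 1},{"dp": [0,0,0.006],"angular": [0,0,0],"fingers": 1},{"dp": [0,0,0.006],"angular": [0,0,0],"fingers": 1}])

```text
time: 30.5
tool_pos: [569.3, -189.2, 100.3]
tcp_rot: [-180.0, 0.1, 165.9]
ft_force: [0.7, 1.8, 10.4]
finger_gap: 23.5
grip_force: 69.0
```

Call:
step_arm(targets=[{"dp": [0,0,0.001],"angular": [0,0,0],"fingers": 1},{"dp": [0,0,0.002],"angular": [0,0,0],"fingers": 1},{"dp": [0,0,0.004],"angular": [0,0,0],"fingers": 1},{"dp": [0,0,0.006],"angular": [0,0,0],"fingers": 1},{"dp": [0,0,0.006],"angular": [0,0,0],"fingers": 1},{"dp": [0,0,0.006],"angular": [0,0,0],"fingers": 1},{"dp": [0,0,0.006],"angular": [0,0,0],"fingers": 1},{"dp": [0,0,0.006],"angular": [0,0,0],"fingers": 1}])

```text
time: 31.5
tool_pos: [569.4, -189.2, 99.2]
tcp_rot: [-180.0, 0.1, 165.9]
ft_force: [-0.2, 1.7, 11.4]
finger_gap: 23.8
grip_force: 69.0
```

Call:
step_arm(targets=[{"dp": [0,0,0.001],"angular": [0,0,0],"fingers": 1},{"dp": [0,0,0.002],"angular": [0,0,0],"fingers": 1},{"dp": [0,0,0.004],"angular": [0,0,0],"fingers": 1},{"dp": [0,0,0.005],"angular": [0,0,0],"fingers": 1},{"dp": [0,0,0.005],"angular": [0,0,0],"fingers": 1},{"dp": [0,0,0.005],"angular": [0,0,0],"fingers": 1},{"dp": [0,0,0.005],"angular": [0,0,0],"fingers": 1},{"dp": [0,0,0.005],"angular": [0,0,0],"fingers": 1}])

```text
time: 32.5
tool_pos: [569.4, -189.3, 97.9]
tcp_rot: [-180.0, 0.1, 165.9]
ft_force: [1.0, 0.4, 9.5]
finger_gap: 23.3
grip_force: 68.4
```

Call:
step_arm(targets=[{"dp": [0,0,0.001],"angular": [0,0,0],"fingers": 1},{"dp": [0,0,0.002],"angular": [0,0,0],"fingers": 1},{"dp": [0,0,0.003],"angular": [0,0,0],"fingers": 1},{"dp": [0,0,0.004],"angular": [0,0,0],"fingers": 1},{"dp": [0,0,0.004],"angular": [0,0,0],"fingers": 1},{"dp": [0,0,0.004],"angular": [0,0,0],"fingers": 1},{"dp": [0,0,0.004],"angular": [0,0,0],"fingers": 1},{"dp": [0,0,0.004],"angular": [0,0,0],"fingers": 1}])

```text
time: 33.5
tool_pos: [569.4, -189.3, 97.3]
tcp_rot: [-180.0, 0.1, 165.9]
ft_force: [1.3, 0.8, 10.0]
finger_gap: 23.3
grip_force: 68.5
```

Call:
step_arm(targets=[{"dp": [0,0,-0.001],"angular": [0,0,0],"fingers": 1},{"dp": [0,0,-0.002],"angular": [0,0,0],"fingers": 1},{"dp": [0,0,-0.004],"angular": [0,0,0],"fingers": 1},{"dp": [0,0,-0.006],"angular": [0,0,0],"fingers": 1},{"dp": [0,0,-0.008],"angular": [0,0,0],"fingers": 1},{"dp": [0,0,-0.008],"angular": [0,0,0],"fingers": 1},{"dp": [0,0,-0.008],"angular": [0,0,0],"fingers": 1},{"dp": [0,0,-0.008],"angular": [0,0,0],"fingers": 1}])

```text
time: 34.5
tool_pos: [569.4, -189.3, 98.7]
tcp_rot: [-180.0, 0.1, 165.9]
ft_force: [1.9, 0.6, 8.5]
finger_gap: 23.0
grip_force: 68.5
```

Call:
step_arm(targets=[{"dp": [0,0,-0.001],"angular": [0,0,0],"fingers": 1},{"dp": [0,0,-0.002],"angular": [0,0,0],"fingers": 1},{"dp": [0,0,-0.003],"angular": [0,0,0],"fingers": 1},{"dp": [0,0,-0.004],"angular": [0,0,0],"fingers": 1},{"dp": [0,0,-0.005],"angular": [0,0,0],"fingers": 1},{"dp": [0,0,-0.005],"angular": [0,0,0],"fingers": 1},{"dp": [0,0,-0.005],"angular": [0,0,0],"fingers": 1},{"dp": [0,0,-0.005],"angular": [0,0,0],"fingers": 1}])

```text
time: 35.5
tool_pos: [569.2, -189.3, 99.1]
tcp_rot: [-180.0, 0.1, 165.9]
ft_force: [2.8, 0.8, 5.5]
finger_gap: 23.1
grip_force: 68.3
```

Call:
step_arm(targets=[{"dp": [0,0,-0.002],"angular": [0,0,0],"fingers": 1},{"dp": [0,0,-0.004],"angular": [0,0,0],"fingers": 1},{"dp": [0,0,-0.006],"angular": [0,0,0],"fingers": 1},{"dp": [0,0,-0.008],"angular": [0,0,0],"fingers": 1},{"dp": [0,0,-0.01],"angular": [0,0,0],"fingers": 1},{"dp": [0,0,-0.01],"angular": [0,0,0],"fingers": 1},{"dp": [0,0,-0.01],"angular": [0,0,0],"fingers": 1},{"dp": [0,0,-0.01],"angular": [0,0,0],"fingers": 1}])

```text
time: 36.5
tool_pos: [568.7, -189.0, 100.0]
tcp_rot: [-180.0, -0.0, 165.9]
ft_force: [5.9, -0.3, -0.4]
finger_gap: 23.2
grip_force: 68.2
```

Call:
step_arm(targets=[{"dp": [-0.002,0,-0.002],"angular": [0,0,0],"fingers": 1},{"dp": [-0.002,0,-0.004],"angular": [0,0,0],"fingers": 1},{"dp": [-0.002,0,-0.006],"angular": [0,0,0],"fingers": 1},{"dp": [-0.002,0,-0.008],"angular": [0,0,0],"fingers": 1},{"dp": [-0.002,0,-0.01],"angular": [0,0,0],"fingers": 1},{"dp": [-0.002,0,-0.011],"angular": [0,0,0],"fingers": 1},{"dp": [-0.002,0,-0.011],"angular": [0,0,0],"fingers": 1},{"dp": [-0.002,0,-0.011],"angular": [0,0,0],"fingers": 1}])

```text
time: 37.5
tool_pos: [568.4, -188.9, 100.9]
tcp_rot: [180.0, -0.1, 165.9]
ft_force: [6.3, -2.2, -6.9]
finger_gap: 23.2
grip_force: 69.7
```

Call:
step_arm(targets=[{"dp": [-0.002,0,-0.002],"angular": [0,0,0],"fingers": 1},{"dp": [-0.002,0,-0.004],"angular": [0,0,0],"fingers": 1},{"dp": [-0.002,0,-0.006],"angular": [0,0,0],"fingers": 1},{"dp": [-0.002,0,-0.006],"angular": [0,0,0],"fingers": 1},{"dp": [-0.002,0,-0.006],"angular": [0,0,0],"fingers": 1},{"dp": [-0.002,0,-0.006],"angular": [0,0,0],"fingers": 1},{"dp": [-0.002,0,-0.006],"angular": [0,0,0],"fingers": 1},{"dp": [-0.002,0,-0.006],"angular": [0,0,0],"fingers": 1}])

```text
time: 38.5
tool_pos: [568.3, -188.9, 101.4]
tcp_rot: [180.0, -0.2, 165.9]
ft_force: [5.5, -3.2, -10.0]
finger_gap: 23.2
grip_force: 69.4
```

The tug holds at 10 N, so the plug is locked. I relax to zero force, then release.

Call:
step_arm(targets=[{"dp": [0,0,0.003],"angular": [0,0,0],"fingers": 1},{"dp": [0,0,0.006],"angular": [0,0,0],"fingers": 1},{"dp": [0,0,0.009],"angular": [0,0,0],"fingers": 1},{"dp": [0,0,0.012],"angular": [0,0,0],"fingers": 1},{"dp": [0,0,0.015],"angular": [0,0,0],"fingers": 1},{"dp": [0,0,0.015],"angular": [0,0,0],"fingers": 1},{"dp": [0,0,0.015],"angular": [0,0,0],"fingers": 1},{"dp": [0,0,0.015],"angular": [0,0,0],"fingers": 1}])

```text
time: 39.5
tool_pos: [569.0, -189.0, 100.5]
tcp_rot: [180.0, -0.1, 165.9]
ft_force: [2.3, -1.2, -3.1]
finger_gap: 23.5
grip_force: 70.3
```

Call:
step_arm(targets=[{"dp": [0,0,0],"angular": [0,0,0],"fingers": 0.65},{"dp": [0,0,0],"angular": [0,0,0],"fingers": 0.6},{"dp": [0,0,0],"angular": [0,0,0],"fingers": 0.5},{"dp": [0,0,0],"angular": [0,0,0],"fingers": 0.4},{"dp": [0,0,0],"angular": [0,0,0],"fingers": 0.3},{"dp": [0,0,0],"angular": [0,0,0],"fingers": 0.2},{"dp": [0,0,0],"angular": [0,0,0],"fingers": 0.2},{"dp": [0,0,0],"angular": [0,0,0],"fingers": 0.2}], newtons=20)

```text
time: 40.5
tool_pos: [569.5, -189.2, 100.9]
tcp_rot: [-180.0, -0.0, 165.9]
ft_force: [-0.0, -0.3, 0.6]
finger_gap: 68.2
grip_force: 0.0
```

Call:
step_arm(targets=[{"dp": [0,0,-0.05],"angular": [0,0,0],"fingers": 0.2},{"dp": [0,0,-0.12],"angular": [0,0,0],"fingers": 0.2},{"dp": [0,0,-0.2],"angular": [0,0,0],"fingers": 0.2},{"dp": [0,0,-0.3],"angular": [0,0,0],"fingers": 0.2},{"dp": [0,0,-0.4],"angular": [0,0,0],"fingers": 0.2},{"dp": [0,0,-0.5],"angular": [0,0,0],"fingers": 0.2},{"dp": [0,0,-0.55],"angular": [0,0,0],"fingers": 0.2},{"dp": [0,0,-0.55],"angular": [0,0,0],"fingers": 0.2}])

```text
time: 41.5
tool_pos: [570.0, -189.4, 212.0]
tcp_rot: [-180.0, 0.1, 165.9]
ft_force: [0.1, -0.6, -0.3]
finger_gap: 68.5
grip_force: 0.0
```

```bash
python3 - <<'E'
from h import *
s=snapshot("side")
cv2.imwrite("pics/end.png",cv2.resize(s[150:290,250:390],None,fx=4,fy=4,interpolation=cv2.INTER_CUBIC))
E
```

```text
(no output)
```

View pics/end.png

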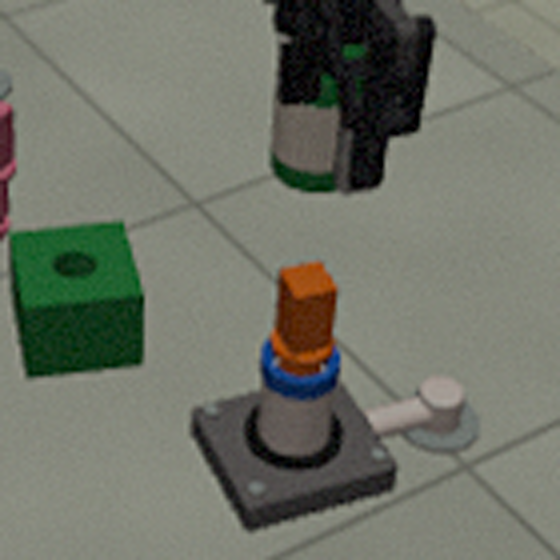

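The plug stands upright in the collar at crop (305,330), with its flange just above the rim and the gripper clear.

```bash
python3 -c "
from bench import *
print(hand_in())"
```

```text
the job is handed in; nothing more can be done
None
```

The orange plug clicked into the blue-collared port, held an upward tug of about 10 N, and was released; it stood upright with its flange just above the rim at hand-in (about 42 s), though the interface returned no verdict.

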